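# Hold a test tube slanted over the light plate

## Robot

A 6-joint arm with a two-finger parallel gripper is mounted at the origin on the work surface. World frame = base frame: x ahead of the robot, y to its left, z up, the work surface at z = 0. Lengths are in m, angles in rad, forces in N, time in s.
With the tool pointing down it reaches from about 0.3 to 0.875 m from the base axis. Payload 4.2 kg.
Tool frame: the origin (TCP) lies on the front face of the gripper's body, between the roots of the fingers; the fingertips stand 73 mm ahead of it and the grasp point (between the pads) lies 54 mm ahead of it; y points along the fingers, x is the direction in which the jaws open and shut, and the axes are right-handed (so a half turn about y gives the same grasp; the last joint's range is limited). The gripper opens to 85 mm and grips with 20 to 120 N. Pads are 22 mm wide; open, the fingers measure 114 mm over their backs; the gripper's body (76 mm by 85 mm) begins 54 mm behind the grasp point. The pads swing forward as they close: fully open they stand 13 mm farther back than shut.
Start: joints at [1.173, 0.32, 1.565, -0, 1.257, -0.02], TCP at [0.212, 0.534, 0.304] pointing down, gripper open.
Joint ranges: [-3.11, 3.11], [-0.84, 2.01], [0.21, 2.61], [-1.34, 4.49], [0.05, 2.63], [-2.56, 2.56]. Speed limits (rad/s): [2.57, 2.57, 3.14, 3.14, 3.14, 3.14].

## Interface

Orientations are given as a rotation vector (axis times angle).
In Python, from bench import arm gives the robot as it stands.
- The arm moves only by the tool carry_out, never from a script. Its argument "plan" is a list of rows, each an object of numbers: "ax", "ay", "az": the turn, a rotation vector about the tool's x, y, z in degrees; "dx", "dy", "dz": the shift along the tool's x, y, z in cm; "fingers": the closure in counts, from 0 (fully open) to 255 (shut). In form: [{"ax": .., "ay": .., "az": .., "dx": .., "dy": .., "dz": .., "fingers": ..}, ...]. A call has 1 to 12 rows; each row shifts and turns the commanded pose from where the row before left it, along the tool's axes as they then stand; what a row does not reach is not made up. A row lasts 1/8 s, in which the tool goes at most 62.5 mm and 10.7 degrees, less where a joint would pass 70% of its speed; a pose out of reach is approached as far as the arm can. A call with a gripper value outside its range is refused whole. The fingers move at their own pace and stop on an object; "squeeze" is the grip in N (left out, the last holds). Time passes only in rows, so rows that do not move let the fingers close. It gives the time, the measured TCP pose, the force and the opening at its end, in the units of the state.
- arm.observe(): the state, without advancing time (a new reading comes with each control period).
- arm.get_image(name): name is "side" or "top"; returns the picture (420x560x3 uint8, blue, green, red); there is no depth.
- arm.camera_params(name): a dict with "camera_matrix" (3x3 intrinsics, pixels), "pose" (4x4, takes a point from camera to world coordinates). Camera axes: x right, y down, z forward; pixel columns grow to the right and rows downward; lengths in m; the calibration is good to about 2 mm. A picture is of the moment at which its call begins. camera_params takes no time and is no camera call.
- arm.job_done(): hands the job in, once; it reports no verdict.
Trained networks look in the newest picture that a camera, given by its name, has taken for a name from the list of things; names that differ only in an ending like _2 or _b are one class to them, and where a whole thing is asked for, a point or a joint stands for the part that bears it (a point fixed in the world has none). Each returns a list of dicts, best first, with "score" (0 to 1); they miss things now and then, are a little off and sometimes report something else, mostly with a low value. They report only what shows in the picture. A call takes as long as a camera call.
- arm.find_in(camera, label): "location" ([row, column] in pixels, amid what is visible of it).
- arm.cut_out(camera, label): "region" (420x560 bool, what is visible of it) and "location" ([row, column] in pixels, amid what is visible of it).
The state is a dict: "clock": time; "joints": joint angles; "joint_velocities": joint speeds; "joint_torque": joint torques, N m; "eef_pos": TCP position; "eef_rot": TCP orientation; "wrist_force": force on the tool from outside, world axes, zero at the start; "ft_torque": the same for the moment, N m; "finger_gap": finger opening in m.
Only numpy, scipy, OpenCV 4.12 (cv2) and the standard library are available. Lean on these libraries where they do the work, as an engineer would, in place of code of your own. Each camera call takes 0.05 s, during which the arm holds its last target.

## Task

Clear the small amber dropper bottle off the light plate and stand it on the green card; then draw the red-stoppered test tube up out of the wire rack and hold it slanted, about 45 degrees from upright with its stopper end up, over the middle of the light plate with its lower end about 10 cm above the plate, so that the glass can be inspected. Finish while still holding the tube there, still and in the gripper: do not put it down. Leave the other tubes in the rack and everything else on the bench where it is.

Things in the scene. Friction and masses are not known exactly. Their poses are not given: they have to be found in the camera images.
- light_plate: flat light plate, square, 160 x 160 x 18 mm thick, grey rim and white luminous top, fixed to the bench. Origin at the centre of its underside, z up; its top is at 18 mm. The bottle starts standing near its middle.
- card: green rigid card, 150 (x) x 200 (y) x 2 mm, fixed flat on the bench, empty. Origin at the centre of its underside, z up. It may lie left or right of the rack, the light plate on the other side.
- bottle_mid (a point): amber glass dropper bottle with a white collar and black rubber teat, 98 mm tall in all, about 90 g. The point lies on its upright axis, half-way up: 49 mm above its foot. Straight body 42 mm in diameter from the foot to 58 mm up, then a shoulder, collar 25 mm in diameter from 68 to 80 mm up, teat 14 mm in diameter to the top. z along the axis, up.
- rack: white wire test tube rack, one row of five square cells along its y axis, pitch 34 mm, fixed to the bench; 175 mm long (y), 40 mm deep (x), 88 mm high. Origin at the centre of its underside, z up. Tubes stand on its floor, 14 mm above the bench, in the first, third and fifth cells (y = -68, 0, 68 mm); a tube has about 2 mm of play all round, and comes out straight up.
- tube_red_mid (a point): the tube to take: clear glass test tube, 25 mm in diameter, with a red stopper, 178 mm long over all, about 60 g, upright in the rack (in any of the three occupied cells). The point lies on its axis half-way along, 89 mm above its foot. z along the axis, towards the stopper.
- tube_red_stopper (a point): where to grip the same tube: the point on its axis 162 mm above its foot, 16 mm below the top of the red stopper. From 146 mm to 178 mm above the foot the tube's rim and stopper are 27 mm in diameter, one straight cylinder.
- tube_red: the same red-stoppered tube; origin at the centre of its foot, z along the axis towards the stopper.
- bottle: the same amber bottle; origin at the centre of its foot, z up.
- tube_blue: bystander: the same kind of tube with a blue stopper, standing in the rack; origin at its foot.
- tube_black: bystander: the same kind of tube with a black stopper, standing in the rack; origin at its foot.
- wash_bottle: bystander: white bottle with red cap, 72 mm in diameter, 170 mm tall, behind the work area to the left; origin at its foot.
- beaker: bystander: glass beaker, 70 mm in diameter, 90 mm tall, behind the work area to the right; origin at its foot.
- watch_glass: bystander: greenish watch glass, 80 mm in diameter, 8 mm thick, lying behind the rack; origin at its underside.
- ph_roll: bystander: round box of indicator paper with a colour wheel on top, 64 mm in diameter, 20 mm high, near the robot on the left; origin at its underside.
- marker: bystander: black marker pen, 120 mm long (x), 15 mm thick, lying near the robot on the right; origin at its underside.

How it is judged:
On the way, in this order (a step that is already met when the one before it is completed fails the run):
1. the bottle stands upright on the green card, let go, while the red-stoppered tube is still down in the rack (x of bottle_mid in the frame of card between -0.075 and 0.075 m and y of bottle_mid in the frame of card between -0.1 and 0.1 m and angle between bottle_mid's own z axis and vertical below 0.12 rad and height (world z) of bottle_mid below 0.058 m and contact force between bottle and the fingers below 0.1 N and height (world z) of tube_red_mid below 0.125 m), for 0.2 s.
2. the red-stoppered tube is drawn right out of the rack, in the gripper (height (world z) of tube_red_mid above 0.17 m and contact force between tube_red and the fingers above 1 N and contact force between tube_red and rack below 0.1 N), for 0.1 s.
At the end, for the whole second after the job is handed in: Red-stoppered tube held still by the fingers alone, stopper up, 33 to 57 degrees from upright, mid point within 50 mm of the light plate centre from above and 150 to 260 mm above the bench; bottle released, upright, its axis inside the card edges; bystanders within 30 mm of their start (angle between tube_red_mid's own z axis and vertical between 0.57 and 1 rad and horizontal distance between tube_red_mid and light_plate below 0.05 m and height (world z) of tube_red_mid between 0.15 and 0.26 m and contact force between tube_red and the fingers above 1 N and contact force between tube_red and rack below 0.1 N and contact force between tube_red and light_plate below 0.1 N and contact force between tube_red and bottle below 0.1 N and linear speed of tube_red below 0.03 m/s and x of bottle_mid in the frame of card between -0.075 and 0.075 m and y of bottle_mid in the frame of card between -0.1 and 0.1 m and angle between bottle_mid's own z axis and vertical below 0.12 rad and height (world z) of bottle_mid below 0.058 m and contact force between bottle and the fingers below 0.1 N and distance of each of tube_blue, tube_black, wash_bottle, beaker, watch_glass, ph_roll, marker from where it was at the start of the episode below 0.03 m); the arm keeps its last pose, push and grip.
It fails at once if the bottle is tipped over (45 degrees or more) (angle between bottle_mid's own z axis and vertical above 0.78 rad).
It fails at once if another tube in the rack, or another thing on the bench, is moved by 30 mm or more (distance of any of tube_blue, tube_black, wash_bottle, beaker, watch_glass, ph_roll, marker from where it was at the start of the episode above 0.03 m).
It also fails if it takes over 64 s, if anything falls off the work surface, if the arm or the gripper's body presses on something with over 40 N, if the wrist force passes 120 N, or if a joint passes its speed limit or range.

## Working session

There is one attempt and no reset: what is moved stays moved. The work goes in short steps, Python scripts to look and compute and a tool call to move; the robot and the scene stay as the last step left them, time stands still between calls to the robot, and variables do not carry over. Pictures are saved under pics/ and viewed, and the job is handed in when it is done.

Besides the shell and the picture viewer there is one more tool, called after ">>>" by a JSON object that holds its "name" and its "arguments". carry_out: Moves the arm, as the interface text tells. Its arguments: {"type":"object","properties":{"plan":{"type":"array"},"squeeze":{"type":"number"}},"required":["plan"]}

```bash
mkdir -p pics; ls; python3 - <<'E'
from bench import arm
import cv2,numpy as np
for n in("side","top"):
    im=arm.get_image(n); cv2.imwrite(f"pics/{n}0.png",im)
    p=arm.camera_params(n); print(n,np.round(p["camera_matrix"],1).tolist(),np.round(p["pose"],3).tolist())
for l in["bottle_mid","tube_red_stopper","light_plate","card","rack"]:
  for n in("side","top"):
    print(l,n,[(np.round(d["location"],1).tolist(),round(d["score"],2)) for d in arm.find_in(n,l)[:3]])
print(arm.observe())
E
```

```text
pics
side [[473.2, 0.0, 273.3], [0.0, 473.2, 205.7], [0.0, 0.0, 1.0]] [[0.698, -0.471, 0.54, 0.016], [-0.716, -0.463, 0.523, -0.542], [0.004, -0.751, -0.66, 0.808], [0.0, 0.0, 0.0, 1.0]]
top [[521.9, 0.0, 284.3], [0.0, 521.9, 215.5], [0.0, 0.0, 1.0]] [[-0.017, -0.991, 0.129, 0.454], [-1.0, 0.017, -0.001, -0.025], [-0.001, -0.129, -0.992, 1.122], [0.0, 0.0, 0.0, 1.0]]
bottle_mid side [([186.5, 190.9], 0.85)]
bottle_mid top [([247.5, 148.5], 0.76)]
tube_red_stopper side [([223.5, 307.6], 0.67)]
tube_red_stopper top [([222.6, 320.3], 0.84)]
light_plate side [([203.5, 178.5], 0.57)]
light_plate top [([255.6, 139.5], 0.73), ([245.9, 148.1], 0.37)]
card side [([322.6, 369.3], 0.71)]
card top [([237.0, 405.8], 0.66), ([143.7, 236.0], 0.49)]
rack side [([243.8, 281.2], 0.65)]
rack top [([233.1, 285.8], 0.57)]
{'clock': 0.6, 'joints': array([ 1.17302195e+00,  3.19556691e-01,  1.56448326e+00, -2.13260557e-05,
        1.25739681e+00, -2.00058678e-02]), 'joint_velocities': array([-3.66152757e-04, -1.23847670e-03, -1.32248957e-03,  1.14473856e-03,
       -3.64183289e-05,  4.72695927e-04]), 'joint_torque': array([ 6.42742179e-04, -4.15182245e+01, -2.34326488e+01,  1.02730748e-04,
        3.07108512e-04,  1.45024950e-05]), 'eef_pos': array([0.21209723, 0.53446112, 0.30396935]), 'eef_rot': array([-1.36449088, -0.92669344,  0.92645963]), 'wrist_force': array([-0.13484006, -0.20853935,  0.12577672]), 'ft_torque': array([ 0.00637095, -0.00448704, -0.04053042]), 'finger_gap': 0.08515599664868831}
```

View pics/side0.png

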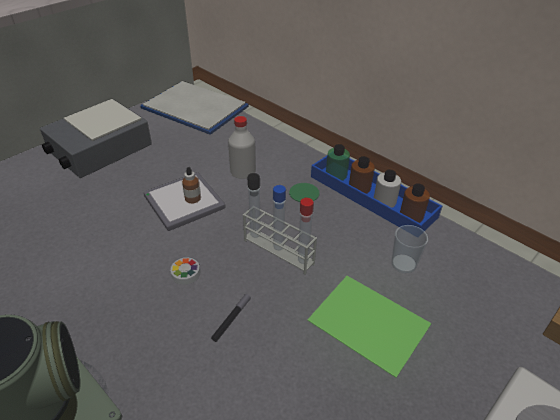

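View pics/top0.png

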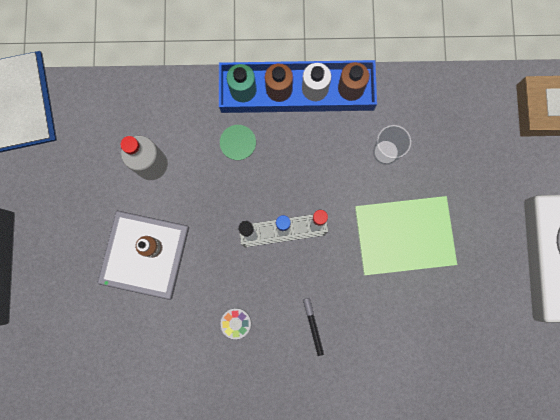

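```bash
cat > h.py <<'E'
from bench import arm
import cv2,numpy as np
from scipy.spatial.transform import Rotation as R
P={n:arm.camera_params(n) for n in("side","top")}
def ray(n,rc):
    p=P[n];d=np.linalg.inv(p["camera_matrix"])@[rc[1],rc[0],1];T=np.array(p["pose"])
    return T[:3,3],T[:3,:3]@d
def atz(n,rc,z):
    o,d=ray(n,rc);return o+d*(z-o[2])/d[2]
def tri(a,b):
    (o1,d1),(o2,d2)=ray("side",a),ray("top",b)
    A=np.c_[d1,-d2];s=np.linalg.lstsq(A,o2-o1,rcond=None)[0]
    x,y=o1+s[0]*d1,o2+s[1]*d2
    return (x+y)/2,np.linalg.norm(x-y)
def proj(n,X):
    p=P[n];T=np.linalg.inv(p["pose"]);c=T[:3,:3]@X+T[:3,3];u=p["camera_matrix"]@c
    return u[1]/u[2],u[0]/u[2]
E
python3 - <<'E'
from h import *
np.set_printoptions(precision=4,suppress=True)
o=arm.observe();print(R.from_rotvec(o["eef_rot"]).as_matrix())
print(tri((223.5,307.6),(222.6,320.3)),tri((186.5,190.9),(247.5,148.5)))
print("plate",atz("top",(255.6,139.5),.018),atz("side",(203.5,178.5),.018))
print("card",atz("top",(237,405.8),.002),atz("side",(322.6,369.3),.002))
E
```

```text
[[ 0.3688  0.0001 -0.9295]
 [ 0.9295  0.0001  0.3688]
 [ 0.0002 -1.     -0.    ]]
(array([ 0.5707, -0.0977,  0.137 ]), np.float64(0.00784928291658789)) (array([0.5331, 0.2494, 0.0603]), np.float64(0.003600451747188738))
plate [0.5179 0.2802 0.018 ] [0.4988 0.261  0.018 ]
card [ 0.549  -0.2876  0.002 ] [ 0.5545 -0.2912  0.002 ]
```

```bash
python3 - <<'E'
from h import *
np.set_printoptions(precision=4,suppress=True)
def mask(n,l):
    r=arm.cut_out(n,l); return (r[0]["region"],round(r[0]["score"],2)) if r else (None,0)
for l,z in(("light_plate",.018),("card",.002)):
  for n in("top","side"):
    m,s=mask(n,l)
    if m is None: print(l,n,"none");continue
    ys,xs=np.nonzero(m); hull=cv2.convexHull(np.c_[xs,ys].astype(np.int32))[:,0]
    W=np.array([atz(n,(v,u),z)[:2] for u,v in hull])
    c,wh,a=cv2.minAreaRect((W*1000).astype(np.float32));print(l,n,s,np.round(c,1),np.round(wh,1),round(a,1))
vis={n:arm.get_image(n) for n in("top","side")}
for l in("bottle","tube_red","tube_red_stopper","bottle_mid"):
  for n in("top","side"):
    m,s=mask(n,l)
    if m is None: print(l,n,"none");continue
    ys,xs=np.nonzero(m);print(l,n,s,m.sum(),"rows",ys.min(),ys.max(),"cols",xs.min(),xs.max(),ys.mean().round(1),xs.mean().round(1))
# red blobs
for n in vis:
    h=cv2.cvtColor(vis[n],cv2.COLOR_BGR2HSV);m=(((h[...,0]<6)|(h[...,0]>174))&(h[...,1]>150)&(h[...,2]>60)).astype(np.uint8)
    k,_,st,ce=cv2.connectedComponentsWithStats(m)
    for i in range(1,k):
        if st[i,4]>40: print(n,"red",st[i],ce[i].round(1))
def crop(n,c,r,s=6):
    v=vis[n][c[0]-r:c[0]+r,c[1]-r:c[1]+r];return cv2.resize(v,(2*r*s,2*r*s),interpolation=cv2.INTER_CUBIC)
a=np.hstack([crop("top",(247,148),30),crop("side",(190,190),30)]);b=np.hstack([crop("top",(225,318),30),crop("side",(220,306),30)])
cv2.imwrite("pics/crops.png",cv2.resize(np.vstack([a,b]),(600,600)))
E
```

```text
light_plate top 0.87 [520.9 271.8] [163.7 160.8] 76.8
light_plate side 0.72 [519.  265.2] [173.6 162.5] 76.6
card top 0.62 [ 554.3 -287.2] [151.9 200.7] 5.4
card side 0.66 [ 557.1 -288.9] [152.1 199.7] 5.1
bottle top 0.65 438 rows 237 257 cols 136 161 246.6 148.3
bottle side 0.64 456 rows 168 202 cols 183 200 187.5 191.1
tube_red top 0.81 262 rows 210 231 cols 310 326 220.4 317.9
tube_red side 0.66 635 rows 198 261 cols 298 313 223.8 304.9
tube_red_stopper top 0.62 272 rows 210 231 cols 310 327 220.1 318.3
tube_red_stopper side 0.83 668 rows 197 263 cols 298 313 225.3 304.9
bottle_mid top 0.75 462 rows 236 257 cols 136 162 246.3 148.6
bottle_mid side 0.63 468 rows 167 202 cols 182 200 186.4 191.1
top red [121 136  18  18 244] [129.5 144.6]
top red [313 210  14  15 162] [319.8 216.8]
side red [235 116  11   7  66] [240.  119.3]
side red [301 198  12   9  89] [306.6 201.9]
```

View pics/crops.png

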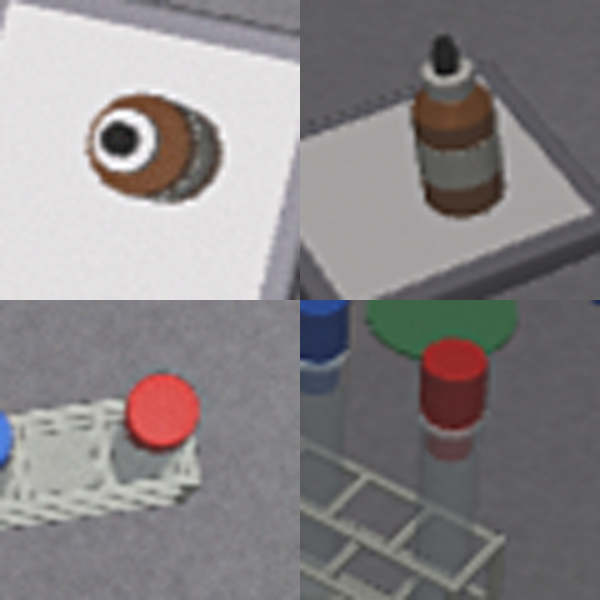

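```bash
python3 - <<'E'
from h import *
np.set_printoptions(precision=4,suppress=True)
print("red",atz("top",(216.8,320.),.192),atz("side",(201.9,306.7),.192),tri((201.9,306.7),(216.8,320)))
print("teat",atz("top",(244.4,142),.115),atz("side",(168,188.7),.113),tri((168,188.7),(244.4,142)))
print("bottle body c",atz("side",(192.5,191.5),.018+.029))
for n,X in(("top",(.53,.25,.018)),("side",(.53,.25,.018))):print(proj(n,np.array(X)))
E
```

```text
red [ 0.572  -0.0908  0.192 ] [ 0.574  -0.0939  0.192 ] (array([ 0.5734, -0.0921,  0.191 ]), np.float64(0.0035360499395932403))
teat [0.5339 0.249  0.115 ] [0.5389 0.253  0.113 ] (array([0.5343, 0.2475, 0.1183]), np.float64(0.0016483807547914536))
bottle body c [0.5297 0.2421 0.047 ]
(np.float64(249.64422328378006), np.float64(153.9060442565933))
(np.float64(199.7738529106011), np.float64(190.92460395657614))
```

```bash
cat >> h.py <<'E'
def Rt(az,pitch=0):
    # pitch: tool y tilts from down toward outward by pitch deg
    a=np.radians(az); r=np.array([np.cos(a),np.sin(a),0]);t=np.array([-np.sin(a),np.cos(a),0]);u=np.array([0,0,1.])
    p=np.radians(pitch); y=-np.cos(p)*u+np.sin(p)*r; z=t; x=np.cross(y,z)
    return R.from_matrix(np.c_[x,y,z])
def rows(pos,Rg,n,start=None):
    if start is None:
        o=arm.observe();start=(np.array(o["eef_pos"]),R.from_rotvec(o["eef_rot"]))
    p0,R0=start;w=(R0.inv()*Rg).as_rotvec();d=(np.array(pos)-p0)/n;R1=R0
    print("total tool-frame shift cm",np.round(R0.inv().apply(np.array(pos)-p0)*100,2),"turn deg",np.round(np.degrees(w),2))
    for i in range(n):
        print(np.round(np.degrees(w/n),1),np.round(R1.inv().apply(d)*100,1)); R1=R1*R.from_rotvec(w/n)
    return np.array(pos),Rg
def st():
    o=arm.observe();M=R.from_rotvec(o["eef_rot"]).as_matrix()
    print("t",round(float(o["clock"]),2),"pos",np.round(o["eef_pos"],4),"az",round(float(np.degrees(np.arctan2(-M[0,2],M[1,2]))),2),"y",np.round(M[:,1],3),"F",np.round(o["wrist_force"],1),"gap",round(float(o["finger_gap"]),4),"j",np.round(o["joints"],2))
E
python3 - <<'E'
from h import *
rows((.5335,.2485,.28),Rt(25),8)
E
```

```text
total tool-frame shift cm [-14.72   2.39 -40.42] turn deg [-0.   43.35  0.  ]
[-0.   5.4  0. ] [-1.8  0.3 -5.1]
[-0.   5.4  0. ] [-1.4  0.3 -5.2]
[-0.   5.4  0. ] [-0.9  0.3 -5.3]
[-0.   5.4  0. ] [-0.4  0.3 -5.4]
[-0.   5.4  0. ] [ 0.2  0.3 -5.4]
[-0.   5.4  0. ] [ 0.7  0.3 -5.3]
[-0.   5.4  0. ] [ 1.2  0.3 -5.2]
[-0.   5.4  0. ] [ 1.7  0.3 -5.1]
```

>>> {"name": "carry_out", "arguments": {"plan": [{"ay": 5.4, "dx": -1.8, "dy": 0.3, "dz": -5.1}, {"ay": 5.4, "dx": -1.4, "dy": 0.3, "dz": -5.2}, {"ay": 5.4, "dx": -0.9, "dy": 0.3, "dz": -5.3}, {"ay": 5.4, "dx": -0.4, "dy": 0.3, "dz": -5.4}, {"ay": 5.4, "dx": 0.2, "dy": 0.3, "dz": -5.4}, {"ay": 5.4, "dx": 0.7, "dy": 0.3, "dz": -5.3}, {"ay": 5.4, "dx": 1.2, "dy": 0.3, "dz": -5.2}, {"ay": 5.4, "dx": 1.7, "dy": 0.3, "dz": -5.1}, {"dx": 0}, {"dx": 0}], "squeeze": 30}}

```text
invalid input
```

```bash
python3 - <<'E'
from h import *
st(); rows((.5335,.2485,.16),Rt(25),5)
for n in P: cv2.imwrite(f"pics/{n}1.png",arm.get_image(n))
E
```

```text
t 1.3 pos [0.2121 0.5344 0.3039] az 68.35 y [ 0.  0. -1.] F [0.8 0.6 0.2] gap 0.0854 j [ 1.17  0.32  1.56 -0.    1.26 -0.02]
total tool-frame shift cm [-14.72  14.39 -40.42] turn deg [-0.   43.35  0.  ]
[-0.   8.7  0. ] [-2.9  2.9 -8.1]
[-0.   8.7  0. ] [-1.7  2.9 -8.4]
[-0.   8.7  0. ] [-0.4  2.9 -8.6]
[-0.   8.7  0. ] [ 0.9  2.9 -8.6]
[-0.   8.7  0. ] [ 2.2  2.9 -8.3]
```

>>> {"name": "carry_out", "arguments": {"plan": [{"ax": 0, "ay": 5.4, "az": 0, "dx": -1.8, "dy": 0.3, "dz": -5.1, "fingers": 0}, {"ax": 0, "ay": 5.4, "az": 0, "dx": -1.4, "dy": 0.3, "dz": -5.2, "fingers": 0}, {"ax": 0, "ay": 5.4, "az": 0, "dx": -0.9, "dy": 0.3, "dz": -5.3, "fingers": 0}, {"ax": 0, "ay": 5.4, "az": 0, "dx": -0.4, "dy": 0.3, "dz": -5.4, "fingers": 0}, {"ax": 0, "ay": 5.4, "az": 0, "dx": 0.2, "dy": 0.3, "dz": -5.4, "fingers": 0}, {"ax": 0, "ay": 5.4, "az": 0, "dx": 0.7, "dy": 0.3, "dz": -5.3, "fingers": 0}, {"ax": 0, "ay": 5.4, "az": 0, "dx": 1.2, "dy": 0.3, "dz": -5.2, "fingers": 0}, {"ax": 0, "ay": 5.4, "az": 0, "dx": 1.7, "dy": 0.3, "dz": -5.1, "fingers": 0}, {"ax": 0, "ay": 0, "az": 0, "dx": 0, "dy": 0, "dz": 0, "fingers": 0}, {"ax": 0, "ay": 0, "az": 0, "dx": 0, "dy": 0, "dz": 0, "fingers": 0}], "squeeze": 30}}

```text
clock: 2.65
eef_pos: [0.5344, 0.2495, 0.2798]
eef_rot: [-1.543, -0.344, 0.345]
wrist_force: [-0.2, 0.7, -0.0]
finger_gap: 0.0856
```

```bash
python3 - <<'E'
from h import *
st(); rows((.5335,.2485,.16),Rt(25),5)
for n in P: cv2.imwrite(f"pics/{n}1.png",arm.get_image(n))
E
```

```text
t 2.65 pos [0.5344 0.2495 0.2798] az 25.15 y [-0.001  0.    -1.   ] F [-0.2  0.7 -0. ] gap 0.0856 j [ 0.42  0.36  1.57  0.    1.22 -0.02]
total tool-frame shift cm [-0.12 11.98 -0.06] turn deg [-0.04  0.15 -0.03]
[-0.  0. -0.] [-0.   2.4 -0. ]
[-0.  0. -0.] [-0.   2.4 -0. ]
[-0.  0. -0.] [-0.   2.4 -0. ]
[-0.  0. -0.] [-0.   2.4 -0. ]
[-0.  0. -0.] [-0.   2.4 -0. ]
```

>>> {"name": "carry_out", "arguments": {"plan": [{"ax": 0, "ay": 0, "az": 0, "dx": -0.1, "dy": 2.2, "dz": -0.1, "fingers": 0}, {"ax": 0, "ay": 0, "az": 0, "dx": 0, "dy": 2.2, "dz": 0, "fingers": 0}, {"ax": 0, "ay": 0, "az": 0, "dx": 0, "dy": 2.2, "dz": 0, "fingers": 0}, {"ax": 0, "ay": 0, "az": 0, "dx": 0, "dy": 2.2, "dz": 0, "fingers": 0}, {"ax": 0, "ay": 0, "az": 0, "dx": 0, "dy": 2.2, "dz": 0, "fingers": 0}, {"ax": 0, "ay": 0, "az": 0, "dx": 0, "dy": 1.2, "dz": 0, "fingers": 0}, {"ax": 0, "ay": 0, "az": 0, "dx": 0, "dy": 0, "dz": 0, "fingers": 0}]}}

```text
clock: 3.62
eef_pos: [0.5335, 0.2486, 0.1575]
eef_rot: [-1.543, -0.344, 0.346]
wrist_force: [0.5, -0.2, -0.3]
finger_gap: 0.0854
```

```bash
python3 - <<'E'
from h import *
st()
a=arm.get_image("top")[190:310,80:220];b=arm.get_image("side")[110:230,130:270]
cv2.imwrite("pics/g1.png",cv2.resize(np.hstack([a,b]),None,fx=2.8,fy=2.8,interpolation=cv2.INTER_CUBIC))
E
```

```text
t 3.62 pos [0.5335 0.2486 0.1575] az 25.23 y [-0.001 -0.    -1.   ] F [ 0.5 -0.2 -0.3] gap 0.0854 j [ 0.42  0.47  1.73  0.    0.94 -0.02]
```

View pics/g1.png

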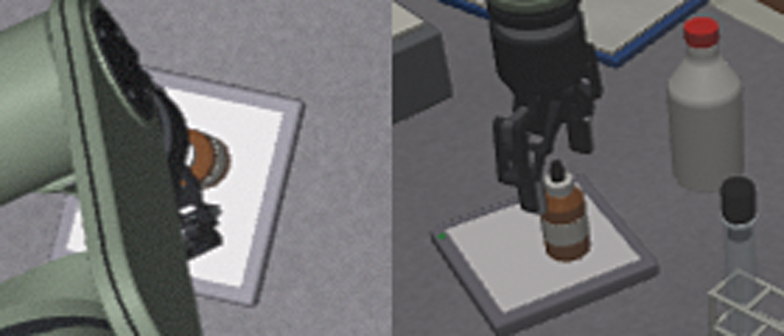

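```bash
python3 - <<'E'
from h import *
o=arm.observe();M=R.from_rotvec(o["eef_rot"]).as_matrix();p=o["eef_pos"]
for s in(-.0427,0,.0427):
    for l in(.041,.06): 
        r,c=proj("side",p+M[:,0]*s+M[:,1]*l);print(s,l,"crop px",round((c-130)*2.8+392),round((r-110)*2.8))
r,c=proj("side",np.array([.5335,.2485,.116]));print("teat",(c-130)*2.8+392,(r-110)*2.8)
E
```

```text
-0.0427 0.041 crop px 532 191
-0.0427 0.06 crop px 535 209
0 0.041 crop px 555 162
0 0.06 crop px 557 180
0.0427 0.041 crop px 577 135
0.0427 0.06 crop px 579 152
teat 554.2940783416061 164.4710099617288
```

Consistent: the tips at (535,209) and (579,152), the teat between them. Descending 3.4 cm and closing.

>>> {"name": "carry_out", "arguments": {"plan": [{"ax": 0, "ay": 0, "az": 0, "dx": 0, "dy": 1.2, "dz": 0, "fingers": 0}, {"ax": 0, "ay": 0, "az": 0, "dx": 0, "dy": 1.2, "dz": 0, "fingers": 0}, {"ax": 0, "ay": 0, "az": 0, "dx": 0, "dy": 1.0, "dz": 0, "fingers": 0}, {"ax": 0, "ay": 0, "az": 0, "dx": 0, "dy": 0, "dz": 0, "fingers": 60}, {"ax": 0, "ay": 0, "az": 0, "dx": 0, "dy": 0, "dz": 0, "fingers": 100}, {"ax": 0, "ay": 0, "az": 0, "dx": 0, "dy": 0, "dz": 0, "fingers": 150}, {"ax": 0, "ay": 0, "az": 0, "dx": 0, "dy": 0, "dz": 0, "fingers": 200}, {"ax": 0, "ay": 0, "az": 0, "dx": 0, "dy": 0, "dz": 0, "fingers": 200}, {"ax": 0, "ay": 0, "az": 0, "dx": 0, "dy": 0, "dz": 0, "fingers": 200}], "squeeze": 30}}

```text
clock: 4.85
eef_pos: [0.5347, 0.2484, 0.1245]
eef_rot: [-1.543, -0.346, 0.343]
wrist_force: [0.6, 0.1, 4.4]
finger_gap: 0.041
```

```bash
python3 - <<'E'
from h import *
st()
cv2.imwrite("pics/g2.png",cv2.resize(arm.get_image("side")[110:230,130:270],None,fx=4,fy=4,interpolation=cv2.INTER_CUBIC))
E
```

```text
t 4.85 pos [0.5347 0.2484 0.1245] az 25.16 y [ 0.001  0.001 -1.   ] F [0.6 0.1 4.4] gap 0.041 j [ 0.42  0.51  1.77  0.    0.87 -0.02]
```

View pics/g2.png

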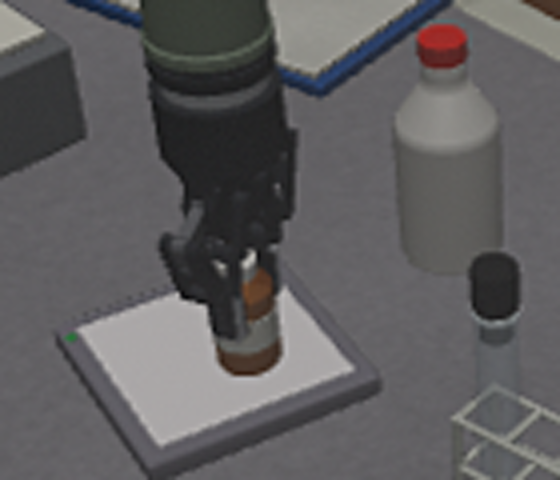

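>>> {"name": "carry_out", "arguments": {"plan": [{"ax": 0, "ay": 0, "az": 0, "dx": 0, "dy": -1.0, "dz": 0, "fingers": 200}, {"ax": 0, "ay": 0, "az": 0, "dx": 0, "dy": -2.0, "dz": 0, "fingers": 200}, {"ax": 0, "ay": 0, "az": 0, "dx": 0, "dy": -2.7, "dz": 0, "fingers": 200}, {"ax": 0, "ay": 0, "az": 0, "dx": 0, "dy": -3.0, "dz": 0, "fingers": 200}, {"ax": 0, "ay": 0, "az": 0, "dx": 0, "dy": -3.0, "dz": 0, "fingers": 200}, {"ax": 0, "ay": 0, "az": 0, "dx": 0, "dy": -3.0, "dz": 0, "fingers": 200}, {"ax": 0, "ay": 0, "az": 0, "dx": 0, "dy": -3.0, "dz": 0, "fingers": 200}, {"ax": 0, "ay": 0, "az": 0, "dx": 0, "dy": -3.0, "dz": 0, "fingers": 200}, {"ax": 0, "ay": 0, "az": 0, "dx": 0, "dy": -2.4, "dz": 0, "fingers": 200}, {"ax": 0, "ay": 0, "az": 0, "dx": 0, "dy": -1.4, "dz": 0, "fingers": 200}, {"ax": 0, "ay": 0, "az": 0, "dx": 0, "dy": 0, "dz": 0, "fingers": 200}]}}

```text
clock: 6.28
eef_pos: [0.5342, 0.2481, 0.3695]
eef_rot: [-1.543, -0.345, 0.344]
wrist_force: [-0.3, -0.5, -0.9]
finger_gap: 0.0409
```

```bash
python3 - <<'E'
from h import *
st(); rows((.5555,-.288,.37),Rt(-27.4),18)
cv2.imwrite("pics/l1.png",arm.get_image("side"))
E
```

```text
t 6.28 pos [0.5342 0.2481 0.3695] az 25.16 y [ 0.001  0.    -1.   ] F [-0.3 -0.5 -0.9] gap 0.0409 j [ 0.42  0.31  1.41  0.    1.42 -0.02]
total tool-frame shift cm [-20.86  -0.08 -49.43] turn deg [-3.000e-02  5.256e+01  5.000e-02]
[-0.   2.9  0. ] [-1.2 -0.  -2.7]
[-0.   2.9  0. ] [-1.  -0.  -2.8]
[-0.   2.9  0. ] [-0.9 -0.  -2.8]
[-0.   2.9  0. ] [-0.7 -0.  -2.9]
[-0.   2.9  0. ] [-0.6 -0.  -2.9]
[-0.   2.9  0. ] [-0.4 -0.  -2.9]
[-0.   2.9  0. ] [-0.3 -0.  -3. ]
[-0.   2.9  0. ] [-0.1 -0.  -3. ]
[-0.   2.9  0. ] [ 0. -0. -3.]
[-0.   2.9  0. ] [ 0.2 -0.  -3. ]
[-0.   2.9  0. ] [ 0.3 -0.  -3. ]
[-0.   2.9  0. ] [ 0.5 -0.  -2.9]
[-0.   2.9  0. ] [ 0.6 -0.  -2.9]
[-0.   2.9  0. ] [ 0.8 -0.  -2.9]
[-0.   2.9  0. ] [ 0.9 -0.  -2.8]
[-0.   2.9  0. ] [ 1.1 -0.  -2.8]
[-0.   2.9  0. ] [ 1.2 -0.  -2.7]
[-0.   2.9  0. ] [ 1.3 -0.  -2.7]
```

View pics/l1.png

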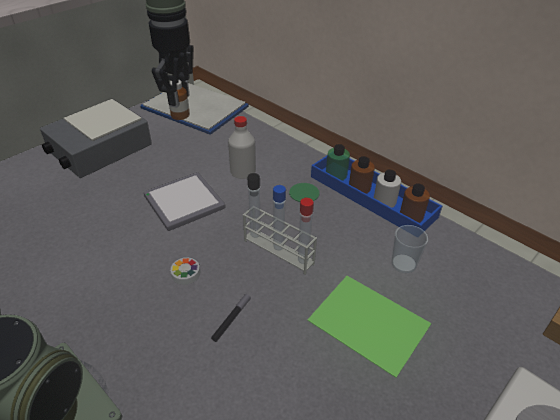

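The bottle is lifted, held upright at about (105,180). The light plate is clear. Now the swing to the card.

>>> {"name": "carry_out", "arguments": {"plan": [{"ax": 0, "ay": 1.5, "az": 0, "dx": -0.6, "dy": 0, "dz": -1.4, "fingers": 200}, {"ax": 0, "ay": 2.9, "az": 0, "dx": -1.1, "dy": 0, "dz": -2.7, "fingers": 200}, {"ax": 0, "ay": 2.9, "az": 0, "dx": -1.0, "dy": 0, "dz": -2.8, "fingers": 200}, {"ax": 0, "ay": 2.9, "az": 0, "dx": -0.8, "dy": 0, "dz": -2.8, "fingers": 200}, {"ax": 0, "ay": 2.9, "az": 0, "dx": -0.7, "dy": 0, "dz": -2.9, "fingers": 200}, {"ax": 0, "ay": 2.9, "az": 0, "dx": -0.5, "dy": 0, "dz": -2.9, "fingers": 200}, {"ax": 0, "ay": 2.9, "az": 0, "dx": -0.4, "dy": 0, "dz": -2.9, "fingers": 200}, {"ax": 0, "ay": 2.9, "az": 0, "dx": -0.2, "dy": 0, "dz": -3.0, "fingers": 200}, {"ax": 0, "ay": 2.9, "az": 0, "dx": 0, "dy": 0, "dz": -3.0, "fingers": 200}, {"ax": 0, "ay": 2.9, "az": 0, "dx": 0.1, "dy": 0, "dz": -3.0, "fingers": 200}]}}

```text
clock: 7.58
eef_pos: [0.5431, -0.0354, 0.3678]
eef_rot: [-1.571, 0.038, -0.034]
wrist_force: [0.3, -0.1, -1.5]
finger_gap: 0.0412
```

>>> {"name": "carry_out", "arguments": {"plan": [{"ax": 0, "ay": 2.9, "az": 0, "dx": 0.2, "dy": 0, "dz": -3.0, "fingers": 200}, {"ax": 0, "ay": 2.9, "az": 0, "dx": 0.4, "dy": 0, "dz": -2.9, "fingers": 200}, {"ax": 0, "ay": 2.9, "az": 0, "dx": 0.5, "dy": 0, "dz": -2.9, "fingers": 200}, {"ax": 0, "ay": 2.9, "az": 0, "dx": 0.7, "dy": 0, "dz": -2.9, "fingers": 200}, {"ax": 0, "ay": 2.9, "az": 0, "dx": 0.8, "dy": 0, "dz": -2.9, "fingers": 200}, {"ax": 0, "ay": 2.9, "az": 0, "dx": 1.0, "dy": 0, "dz": -2.8, "fingers": 200}, {"ax": 0, "ay": 2.9, "az": 0, "dx": 1.1, "dy": 0, "dz": -2.7, "fingers": 200}, {"ax": 0, "ay": 2.9, "az": 0, "dx": 1.2, "dy": 0, "dz": -2.7, "fingers": 200}, {"ax": 0, "ay": 1.5, "az": 0, "dx": 0.7, "dy": 0, "dz": -1.4, "fingers": 200}, {"ax": 0, "ay": 0, "az": 0, "dx": 0, "dy": 0, "dz": 0, "fingers": 200}]}}

```text
clock: 8.82
eef_pos: [0.5515, -0.287, 0.368]
eef_rot: [-1.538, 0.374, -0.371]
wrist_force: [-0.1, 0.2, -1.0]
finger_gap: 0.0409
```

```bash
python3 - <<'E'
from h import *
st(); rows((.5555,-.288,.1085),Rt(-27.4),10)
cv2.imwrite("pics/l2.png",arm.get_image("side"))
E
```

```text
t 8.82 pos [ 0.5515 -0.287   0.368 ] az -27.24 y [-0.001  0.001 -1.   ] F [-0.1  0.2 -1. ] gap 0.0409 j [-0.5   0.37  1.33  0.    1.44 -0.02]
total tool-frame shift cm [ 0.45 25.95  0.08] turn deg [-0.02  0.16 -0.1 ]
[-0.  0. -0.] [0.  2.6 0. ]
[-0.  0. -0.] [0.  2.6 0. ]
[-0.  0. -0.] [0.  2.6 0. ]
[-0.  0. -0.] [0.  2.6 0. ]
[-0.  0. -0.] [0.  2.6 0. ]
[-0.  0. -0.] [0.  2.6 0. ]
[-0.  0. -0.] [0.  2.6 0. ]
[-0.  0. -0.] [0.  2.6 0. ]
[-0.  0. -0.] [0.  2.6 0. ]
[-0.  0. -0.] [0.  2.6 0. ]
```

View pics/l2.png

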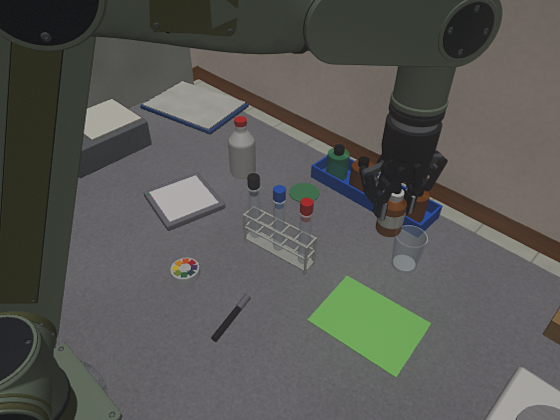

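>>> {"name": "carry_out", "arguments": {"plan": [{"ax": 0, "ay": 0, "az": 0, "dx": 0.2, "dy": 1.0, "dz": 0, "fingers": 200}, {"ax": 0, "ay": 0, "az": 0, "dx": 0.2, "dy": 2.0, "dz": 0, "fingers": 200}, {"ax": 0, "ay": 0, "az": 0, "dx": 0, "dy": 3.0, "dz": 0, "fingers": 200}, {"ax": 0, "ay": 0, "az": 0, "dx": 0, "dy": 3.0, "dz": 0, "fingers": 200}, {"ax": 0, "ay": 0, "az": 0, "dx": 0, "dy": 3.0, "dz": 0, "fingers": 200}, {"ax": 0, "ay": 0, "az": 0, "dx": 0, "dy": 3.0, "dz": 0, "fingers": 200}, {"ax": 0, "ay": 0, "az": 0, "dx": 0, "dy": 3.0, "dz": 0, "fingers": 200}, {"ax": 0, "ay": 0, "az": 0, "dx": 0, "dy": 3.0, "dz": 0, "fingers": 200}, {"ax": 0, "ay": 0, "az": 0, "dx": 0, "dy": 2.0, "dz": 0, "fingers": 200}, {"ax": 0, "ay": 0, "az": 0, "dx": 0, "dy": 1.3, "dz": 0, "fingers": 200}, {"ax": 0, "ay": 0, "az": 0, "dx": 0, "dy": 0.7, "dz": 0, "fingers": 200}, {"ax": 0, "ay": 0, "az": 0, "dx": 0, "dy": 0, "dz": 0, "fingers": 200}]}}

```text
clock: 10.38
eef_pos: [0.5557, -0.2878, 0.1188]
eef_rot: [-1.539, 0.371, -0.371]
wrist_force: [0.1, 0.6, -1.5]
finger_gap: 0.041
```

>>> {"name": "carry_out", "arguments": {"plan": [{"ax": 0, "ay": 0, "az": 0, "dx": 0, "dy": 0.3, "dz": 0, "fingers": 200}, {"ax": 0, "ay": 0, "az": 0, "dx": 0, "dy": 0, "dz": 0, "fingers": 200}]}}

```text
clock: 10.62
eef_pos: [0.5558, -0.2881, 0.1163]
eef_rot: [-1.539, 0.371, -0.372]
wrist_force: [-0.1, -0.3, -1.2]
finger_gap: 0.0415
```

```bash
python3 - <<'E'
from h import *
st()
cv2.imwrite("pics/l3.png",cv2.resize(arm.get_image("side")[210:400,280:460],None,fx=3,fy=3))
E
```

```text
t 10.62 pos [ 0.5558 -0.2881  0.1163] az -27.15 y [ 0.001 -0.    -1.   ] F [-0.1 -0.3 -1.2] gap 0.0415 j [-0.5   0.56  1.68  0.    0.9  -0.02]
```

View pics/l3.png

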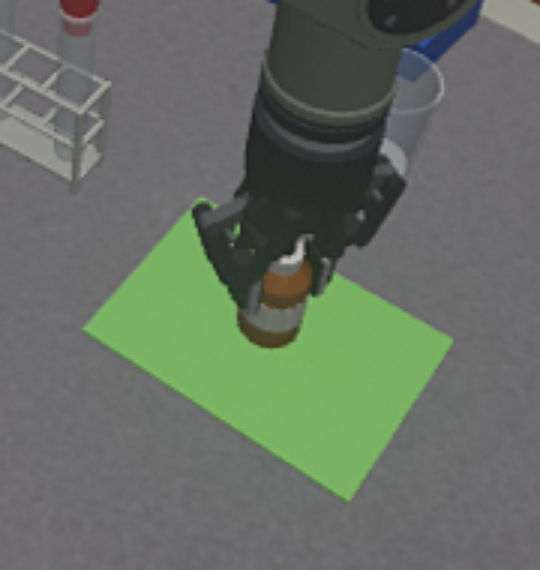

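The bottle hangs upright over the middle of the card, still about 8 mm up. Lowering in small steps.

>>> {"name": "carry_out", "arguments": {"plan": [{"ax": 0, "ay": 0, "az": 0, "dx": 0, "dy": 0.3, "dz": 0, "fingers": 200}, {"ax": 0, "ay": 0, "az": 0, "dx": 0, "dy": 0.2, "dz": 0, "fingers": 200}, {"ax": 0, "ay": 0, "az": 0, "dx": 0, "dy": 0, "dz": 0, "fingers": 200}]}}

```text
clock: 11.05
eef_pos: [0.5555, -0.2879, 0.1106]
eef_rot: [-1.538, 0.372, -0.371]
wrist_force: [-0.3, 0.0, -0.8]
finger_gap: 0.0408
```

>>> {"name": "carry_out", "arguments": {"plan": [{"ax": 0, "ay": 0, "az": 0, "dx": 0, "dy": 0.2, "dz": 0, "fingers": 200}, {"ax": 0, "ay": 0, "az": 0, "dx": 0, "dy": 0, "dz": 0, "fingers": 200}]}}

```text
clock: 11.3
eef_pos: [0.5556, -0.2879, 0.1087]
eef_rot: [-1.538, 0.372, -0.371]
wrist_force: [0.1, 0.7, -1.5]
finger_gap: 0.0407
```

>>> {"name": "carry_out", "arguments": {"plan": [{"ax": 0, "ay": 0, "az": 0, "dx": 0, "dy": 0.1, "dz": 0, "fingers": 200}, {"ax": 0, "ay": 0, "az": 0, "dx": 0, "dy": 0, "dz": 0, "fingers": 200}]}}

```text
clock: 11.55
eef_pos: [0.5557, -0.288, 0.1085]
eef_rot: [-1.539, 0.371, -0.372]
wrist_force: [-1.5, -0.3, 4.4]
finger_gap: 0.0411
```

>>> {"name": "carry_out", "arguments": {"plan": [{"ax": 0, "ay": 0, "az": 0, "dx": 0, "dy": 0, "dz": 0, "fingers": 100}, {"ax": 0, "ay": 0, "az": 0, "dx": 0, "dy": 0, "dz": 0, "fingers": 50}, {"ax": 0, "ay": 0, "az": 0, "dx": 0, "dy": 0, "dz": 0, "fingers": 0}, {"ax": 0, "ay": 0, "az": 0, "dx": 0, "dy": 0, "dz": 0, "fingers": 0}, {"ax": 0, "ay": 0, "az": 0, "dx": 0, "dy": 0, "dz": 0, "fingers": 0}, {"ax": 0, "ay": 0, "az": 0, "dx": 0, "dy": -0.8, "dz": 0, "fingers": 0}, {"ax": 0, "ay": 0, "az": 0, "dx": 0, "dy": -2.0, "dz": 0, "fingers": 0}, {"ax": 0, "ay": 0, "az": 0, "dx": 0, "dy": -4.0, "dz": 0, "fingers": 0}, {"ax": 0, "ay": 0, "az": 0, "dx": 0, "dy": -5.0, "dz": 0, "fingers": 0}, {"ax": 0, "ay": 0, "az": 0, "dx": 0, "dy": -5.0, "dz": 0, "fingers": 0}, {"ax": 0, "ay": 0, "az": 0, "dx": 0, "dy": -4.2, "dz": 0, "fingers": 0}, {"ax": 0, "ay": 0, "az": 0, "dx": 0, "dy": 0, "dz": 0, "fingers": 0}]}}

```text
clock: 13.05
eef_pos: [0.5567, -0.2885, 0.323]
eef_rot: [-1.541, 0.364, -0.379]
wrist_force: [0.3, 0.2, -0.3]
finger_gap: 0.0854
```

```bash
python3 - <<'E'
from h import *
st();rows((.573,-.092,.32),Rt(-4),8)
cv2.imwrite("pics/r1.png",arm.get_image("side"))
E
```

```text
t 13.05 pos [ 0.5567 -0.2885  0.323 ] az -27.15 y [ 0.008 -0.004 -1.   ] F [ 0.3  0.2 -0.3] gap 0.0854 j [-0.5   0.39  1.41  0.    1.33 -0.02]
total tool-frame shift cm [-7.52  0.22 18.23] turn deg [  0.12 -23.15   0.54]
[ 0.  -2.9  0.1] [-0.9  0.   2.3]
[ 0.  -2.9  0.1] [-0.8  0.   2.3]
[ 0.  -2.9  0.1] [-0.7  0.   2.4]
[ 0.  -2.9  0.1] [-0.6  0.   2.4]
[ 0.  -2.9  0.1] [-0.5  0.   2.4]
[ 0.  -2.9  0.1] [-0.3  0.   2.4]
[ 0.  -2.9  0.1] [-0.2  0.   2.5]
[ 0.  -2.9  0.1] [-0.1  0.   2.5]
```

View pics/r1.png

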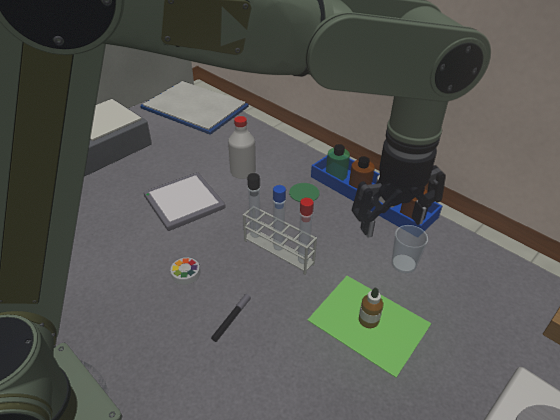

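>>> {"name": "carry_out", "arguments": {"plan": [{"ax": 0, "ay": -2.3, "az": 0.1, "dx": -0.9, "dy": 0, "dz": 2.3, "fingers": 0}, {"ax": 0, "ay": -2.3, "az": 0.1, "dx": -0.8, "dy": 0, "dz": 2.3, "fingers": 0}, {"ax": 0, "ay": -2.3, "az": 0.1, "dx": -0.7, "dy": 0, "dz": 2.4, "fingers": 0}, {"ax": 0, "ay": -2.3, "az": 0.1, "dx": -0.7, "dy": 0, "dz": 2.4, "fingers": 0}, {"ax": 0, "ay": -2.3, "az": 0.1, "dx": -0.6, "dy": 0, "dz": 2.4, "fingers": 0}, {"ax": 0, "ay": -2.3, "az": 0, "dx": -0.5, "dy": 0, "dz": 2.4, "fingers": 0}, {"ax": 0, "ay": -2.3, "az": 0, "dx": -0.5, "dy": 0, "dz": 2.4, "fingers": 0}, {"ax": 0, "ay": -2.3, "az": 0, "dx": -0.4, "dy": 0, "dz": 2.4, "fingers": 0}, {"ax": 0, "ay": 0, "az": 0, "dx": 0, "dy": 0, "dz": 0, "fingers": 0}, {"ax": 0, "ay": 0, "az": 0, "dx": 0, "dy": 0, "dz": 0, "fingers": 0}]}}

```text
clock: 14.35
eef_pos: [0.5695, -0.0909, 0.3178]
eef_rot: [-1.565, 0.126, -0.112]
wrist_force: [0.1, 0.0, 0.2]
finger_gap: 0.0848
```

```bash
python3 - <<'E'
from h import *
st();rows((.573,-.092,.226),Rt(-9),4)
cv2.imwrite("pics/r2.png",cv2.resize(arm.get_image("side")[120:300,210:430],None,fx=3,fy=3,interpolation=cv2.INTER_CUBIC))
o=arm.observe();M=R.from_rotvec(o["eef_rot"]).as_matrix();p=o["eef_pos"]
for s in(-.0427,0,.0427):
        r,c=proj("side",p+M[:,0]*s+M[:,1]*.06);print(s,"crop px",round((c-210)*3),round((r-120)*3))
E
```

```text
t 14.35 pos [ 0.5695 -0.0909  0.3178] az -8.68 y [-0.009  0.003 -1.   ] F [0.1 0.  0.2] gap 0.0848 j [-0.18  0.32  1.53  0.    1.3  -0.03]
total tool-frame shift cm [ 0.45  9.17 -0.07] turn deg [-0.09  0.32 -0.54]
[-0.   0.1 -0.1] [ 0.1  2.3 -0. ]
[-0.   0.1 -0.1] [ 0.1  2.3 -0. ]
[-0.   0.1 -0.1] [ 0.1  2.3 -0. ]
[-0.   0.1 -0.1] [ 0.1  2.3 -0. ]
-0.0427 crop px 234 193
0 crop px 287 169
0.0427 crop px 338 145
```

View pics/r2.png

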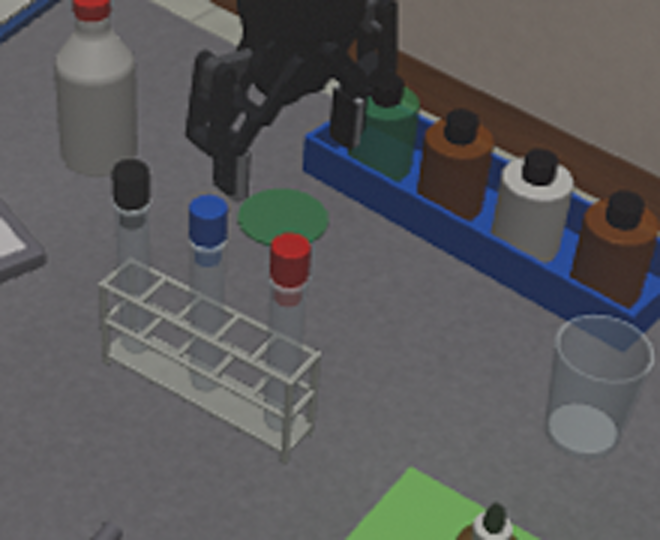

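>>> {"name": "carry_out", "arguments": {"plan": [{"ax": 0, "ay": 0, "az": -0.5, "dx": 0.2, "dy": 1.8, "dz": 0, "fingers": 0}, {"ax": 0, "ay": 0, "az": 0, "dx": 0.2, "dy": 2.0, "dz": 0, "fingers": 0}, {"ax": 0, "ay": 0, "az": 0, "dx": 0, "dy": 2.0, "dz": 0, "fingers": 0}, {"ax": 0, "ay": 0, "az": 0, "dx": 0, "dy": 2.0, "dz": 0, "fingers": 0}, {"ax": 0, "ay": 0, "az": 0, "dx": 0, "dy": 1.3, "dz": 0, "fingers": 0}, {"ax": 0, "ay": 0, "az": 0, "dx": 0, "dy": 0, "dz": 0, "fingers": 0}]}}

```text
clock: 15.15
eef_pos: [0.5731, -0.0922, 0.2263]
eef_rot: [-1.565, 0.122, -0.119]
wrist_force: [0.8, -0.0, -0.1]
finger_gap: 0.0851
```

```bash
python3 - <<'E'
from h import *
st()
cv2.imwrite("pics/r3.png",cv2.resize(arm.get_image("side")[120:300,210:430],None,fx=3,fy=3,interpolation=cv2.INTER_CUBIC))
E
```

```text
t 15.15 pos [ 0.5731 -0.0922  0.2263] az -8.78 y [-0.002  0.002 -1.   ] F [ 0.8 -0.  -0.1] gap 0.0851 j [-0.18  0.39  1.67  0.    1.09 -0.03]
```

View pics/r3.png

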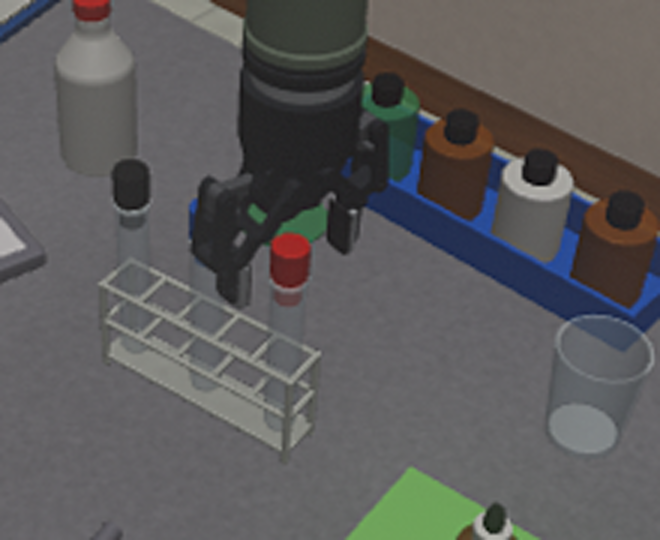

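>>> {"name": "carry_out", "arguments": {"plan": [{"ax": 0, "ay": 0, "az": 0, "dx": 0, "dy": 0, "dz": 0, "fingers": 80}, {"ax": 0, "ay": 0, "az": 0, "dx": 0, "dy": 0, "dz": 0, "fingers": 130}, {"ax": 0, "ay": 0, "az": 0, "dx": 0, "dy": 0, "dz": 0, "fingers": 160}, {"ax": 0, "ay": 0, "az": 0, "dx": 0, "dy": 0, "dz": 0, "fingers": 190}, {"ax": 0, "ay": 0, "az": 0, "dx": 0, "dy": 0, "dz": 0, "fingers": 230}, {"ax": 0, "ay": 0, "az": 0, "dx": 0, "dy": 0, "dz": 0, "fingers": 230}, {"ax": 0, "ay": 0, "az": 0, "dx": 0, "dy": 0, "dz": 0, "fingers": 230}, {"ax": 0, "ay": 0, "az": 0, "dx": 0, "dy": 0, "dz": 0, "fingers": 230}], "squeeze": 40}}

```text
clock: 16.2
eef_pos: [0.5738, -0.0919, 0.2277]
eef_rot: [-1.566, 0.119, -0.121]
wrist_force: [-1.0, 0.2, 6.5]
finger_gap: 0.0259
```

```bash
python3 - <<'E'
from h import *
st()
cv2.imwrite("pics/r4.png",cv2.resize(arm.get_image("side")[160:280,230:380],None,fx=4,fy=4,interpolation=cv2.INTER_CUBIC))
E
```

```text
t 16.2 pos [ 0.5738 -0.0919  0.2277] az -8.75 y [ 0.001  0.002 -1.   ] F [-1.   0.2  6.5] gap 0.0259 j [-0.18  0.39  1.67  0.    1.09 -0.03]
```

View pics/r4.png

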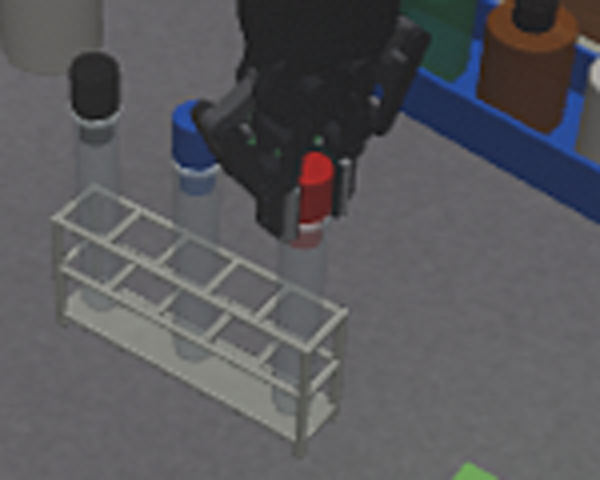

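>>> {"name": "carry_out", "arguments": {"plan": [{"ax": 0, "ay": 0, "az": 0, "dx": 0, "dy": -0.6, "dz": 0, "fingers": 230}, {"ax": 0, "ay": 0, "az": 0, "dx": 0, "dy": -1.2, "dz": 0, "fingers": 230}, {"ax": 0, "ay": 0, "az": 0, "dx": 0, "dy": -2.0, "dz": 0, "fingers": 230}, {"ax": 0, "ay": 0, "az": 0, "dx": 0, "dy": -2.4, "dz": 0, "fingers": 230}, {"ax": 0, "ay": 0, "az": 0, "dx": 0, "dy": -2.4, "dz": 0, "fingers": 230}, {"ax": 0, "ay": 0, "az": 0, "dx": 0, "dy": -2.4, "dz": 0, "fingers": 230}, {"ax": 0, "ay": 0, "az": 0, "dx": 0, "dy": -2.4, "dz": 0, "fingers": 230}, {"ax": 0, "ay": 0, "az": 0, "dx": 0, "dy": -2.4, "dz": 0, "fingers": 230}, {"ax": 0, "ay": 0, "az": 0, "dx": 0, "dy": -2.4, "dz": 0, "fingers": 230}, {"ax": 0, "ay": 0, "az": 0, "dx": 0, "dy": -2.0, "dz": 0, "fingers": 230}, {"ax": 0, "ay": 0, "az": 0, "dx": 0, "dy": -1.0, "dz": 0, "fingers": 230}, {"ax": 0, "ay": 0, "az": 0, "dx": 0, "dy": 0, "dz": 0, "fingers": 230}]}}

```text
clock: 17.75
eef_pos: [0.5734, -0.0922, 0.4398]
eef_rot: [-1.566, 0.119, -0.121]
wrist_force: [-0.3, 0.9, -1.2]
finger_gap: 0.026
```

```bash
python3 - <<'E'
from h import *
st()
cv2.imwrite("pics/u1.png",arm.get_image("side"))
pc=np.array([.52,.269,0]);az=27.4;a=np.radians(az);g=.073+.051 # TCP to mid
r=np.array([np.cos(a),np.sin(a),0])
ax=np.cos(np.pi/4)*np.array([0,0,-1])+np.sin(np.pi/4)*r
tcp=pc+[0,0,.188]-g*ax; print("final TCP",tcp)
# via: above, upright, at tcp with z .44
s=rows((tcp[0],tcp[1],.44),Rt(az),12)
rows(tcp,Rt(az,45),10,start=s)
E
```

```text
t 17.75 pos [ 0.5734 -0.0922  0.4398] az -8.74 y [ 0.002  0.002 -1.   ] F [-0.3  0.9 -1.2] gap 0.026 j [-0.18  0.28  1.29  0.    1.57 -0.03]
final TCP [0.44215525 0.22864911 0.27568124]
total tool-frame shift cm [-17.84  -0.05  29.72] turn deg [-1.200e-01 -3.615e+01  1.000e-02]
[-0. -3.  0.] [-1.5 -0.   2.5]
[-0. -3.  0.] [-1.4 -0.   2.6]
[-0. -3.  0.] [-1.2 -0.   2.6]
[-0. -3.  0.] [-1.1 -0.   2.7]
[-0. -3.  0.] [-0.9 -0.   2.7]
[-0. -3.  0.] [-0.8 -0.   2.8]
[-0. -3.  0.] [-0.6 -0.   2.8]
[-0. -3.  0.] [-0.5 -0.   2.8]
[-0. -3.  0.] [-0.3 -0.   2.9]
[-0. -3.  0.] [-0.2 -0.   2.9]
[-0. -3.  0.] [-0.  -0.   2.9]
[-0. -3.  0.] [ 0.1 -0.   2.9]
total tool-frame shift cm [ 0.   16.43  0.  ] turn deg [ -0.  -0. -45.]
[-0.  -0.  -4.5] [0.  1.6 0. ]
[-0.  -0.  -4.5] [-0.1  1.6 -0. ]
[-0.  -0.  -4.5] [-0.3  1.6 -0. ]
[-0.  -0.  -4.5] [-0.4  1.6 -0. ]
[-0.  -0.  -4.5] [-0.5  1.6 -0. ]
[-0.  -0.  -4.5] [-0.6  1.5 -0. ]
[-0.  -0.  -4.5] [-0.7  1.5 -0. ]
[-0.  -0.  -4.5] [-0.9  1.4 -0. ]
[-0.  -0.  -4.5] [-1.   1.3 -0. ]
[-0.  -0.  -4.5] [-1.1  1.2 -0. ]
```

View pics/u1.png

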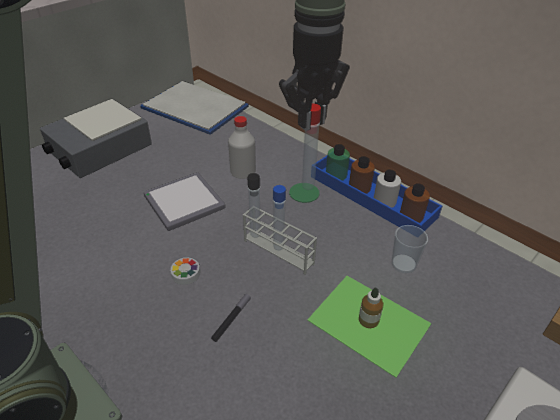

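>>> {"name": "carry_out", "arguments": {"plan": [{"ax": 0, "ay": -1.5, "az": 0, "dx": -0.8, "dy": 0, "dz": 1.2, "fingers": 230}, {"ax": 0, "ay": -3, "az": 0, "dx": -1.5, "dy": 0, "dz": 2.5, "fingers": 230}, {"ax": 0, "ay": -3, "az": 0, "dx": -1.3, "dy": 0, "dz": 2.6, "fingers": 230}, {"ax": 0, "ay": -3, "az": 0, "dx": -1.1, "dy": 0, "dz": 2.6, "fingers": 230}, {"ax": 0, "ay": -3, "az": 0, "dx": -1.0, "dy": 0, "dz": 2.7, "fingers": 230}, {"ax": 0, "ay": -3, "az": 0, "dx": -0.8, "dy": 0, "dz": 2.7, "fingers": 230}, {"ax": 0, "ay": -3, "az": 0, "dx": -0.7, "dy": 0, "dz": 2.8, "fingers": 230}, {"ax": 0, "ay": -3, "az": 0, "dx": -0.6, "dy": 0, "dz": 2.8, "fingers": 230}, {"ax": 0, "ay": -3, "az": 0, "dx": -0.4, "dy": 0, "dz": 2.9, "fingers": 230}, {"ax": 0, "ay": -3, "az": 0, "dx": -0.2, "dy": 0, "dz": 2.9, "fingers": 230}, {"ax": 0, "ay": -3, "az": 0, "dx": 0, "dy": 0, "dz": 2.9, "fingers": 230}, {"ax": 0, "ay": -3, "az": 0, "dx": 0.1, "dy": 0, "dz": 2.5, "fingers": 230}]}}

```text
clock: 19.3
eef_pos: [0.4503, 0.2132, 0.4391]
eef_rot: [-1.54, -0.355, 0.356]
wrist_force: [0.4, 0.2, -0.3]
finger_gap: 0.0258
```

>>> {"name": "carry_out", "arguments": {"plan": [{"ax": 0, "ay": -1.5, "az": 0, "dx": 0, "dy": 0, "dz": 1.0, "fingers": 230}, {"ax": 0, "ay": 0, "az": 0, "dx": 0, "dy": 0, "dz": 0, "fingers": 230}]}}

```text
clock: 19.55
eef_pos: [0.4468, 0.2211, 0.4395]
eef_rot: [-1.537, -0.374, 0.374]
wrist_force: [-0.4, 0.1, -0.2]
finger_gap: 0.0262
```

```bash
python3 - <<'E'
from h import *
st()
cv2.imwrite("pics/u2.png",arm.get_image("side"))
rows((.4422,.2286,.2757),Rt(27.4,45),12)
E
```

```text
t 19.55 pos [0.4468 0.2211 0.4395] az 27.32 y [ 0.     0.001 -1.   ] F [-0.4  0.1 -0.2] gap 0.0262 j [ 0.44  0.14  1.47  0.    1.53 -0.04]
total tool-frame shift cm [-0.09 16.39  0.91] turn deg [ 1.000e-02 -1.500e-01 -4.496e+01]
[ 0.  -0.  -3.7] [-0.   1.4  0.1]
[ 0.  -0.  -3.7] [-0.1  1.4  0.1]
[ 0.  -0.  -3.7] [-0.2  1.4  0.1]
[ 0.  -0.  -3.7] [-0.3  1.3  0.1]
[ 0.  -0.  -3.7] [-0.4  1.3  0.1]
[ 0.  -0.  -3.7] [-0.4  1.3  0.1]
[ 0.  -0.  -3.7] [-0.5  1.3  0.1]
[ 0.  -0.  -3.7] [-0.6  1.2  0.1]
[ 0.  -0.  -3.7] [-0.7  1.2  0.1]
[ 0.  -0.  -3.7] [-0.8  1.1  0.1]
[ 0.  -0.  -3.7] [-0.8  1.1  0.1]
[ 0.  -0.  -3.7] [-0.9  1.   0.1]
```

View pics/u2.png

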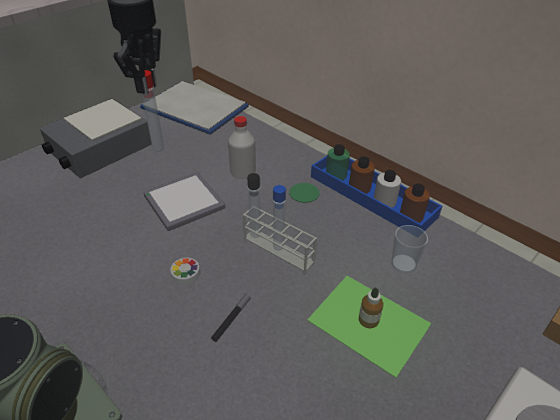

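>>> {"name": "carry_out", "arguments": {"plan": [{"ax": 0, "ay": 0, "az": -2, "dx": 0, "dy": 0.8, "dz": 0.1, "fingers": 230}, {"ax": 0, "ay": 0, "az": -3.7, "dx": -0.1, "dy": 1.4, "dz": 0.1, "fingers": 230}, {"ax": 0, "ay": 0, "az": -3.7, "dx": -0.2, "dy": 1.4, "dz": 0.1, "fingers": 230}, {"ax": 0, "ay": 0, "az": -3.7, "dx": -0.3, "dy": 1.4, "dz": 0.1, "fingers": 230}, {"ax": 0, "ay": 0, "az": -3.7, "dx": -0.3, "dy": 1.3, "dz": 0.1, "fingers": 230}, {"ax": 0, "ay": 0, "az": -3.7, "dx": -0.4, "dy": 1.3, "dz": 0.1, "fingers": 230}, {"ax": 0, "ay": 0, "az": -3.7, "dx": -0.5, "dy": 1.3, "dz": 0.1, "fingers": 230}, {"ax": 0, "ay": 0, "az": -3.7, "dx": -0.6, "dy": 1.2, "dz": 0.1, "fingers": 230}, {"ax": 0, "ay": 0, "az": -3.7, "dx": -0.6, "dy": 1.2, "dz": 0.1, "fingers": 230}, {"ax": 0, "ay": 0, "az": -3.7, "dx": -0.7, "dy": 1.1, "dz": 0, "fingers": 230}, {"ax": 0, "ay": 0, "az": -3.7, "dx": -0.8, "dy": 1.1, "dz": 0, "fingers": 230}, {"ax": 0, "ay": 0, "az": 0, "dx": 0, "dy": 0, "dz": 0, "fingers": 230}]}}

```text
clock: 21.1
eef_pos: [0.4398, 0.2266, 0.2931]
eef_rot: [-1.318, -0.855, -0.159]
wrist_force: [0.0, -0.2, -0.1]
finger_gap: 0.0261
```

```bash
python3 - <<'E'
from h import *
st()
rows((.4422,.2286,.2757),Rt(27.4,45),3)
E
```

```text
t 21.1 pos [0.4398 0.2266 0.2931] az 27.17 y [ 0.557  0.287 -0.78 ] F [ 0.  -0.2 -0.1] gap 0.0261 j [ 0.44  0.01  2.14  0.07  0.32 -0.09]
total tool-frame shift cm [-0.85  1.54  0.07] turn deg [ 0.09 -0.23 -6.22]
[ 0.  -0.1 -2.1] [-0.3  0.5  0. ]
[ 0.  -0.1 -2.1] [-0.3  0.5  0. ]
[ 0.  -0.1 -2.1] [-0.3  0.5  0. ]
```

>>> {"name": "carry_out", "arguments": {"plan": [{"ax": 0, "ay": 0, "az": -1, "dx": 0, "dy": 0.3, "dz": 0, "fingers": 230}, {"ax": 0, "ay": 0, "az": -1, "dx": 0, "dy": 0.3, "dz": 0, "fingers": 230}, {"ax": 0, "ay": 0, "az": -1, "dx": 0, "dy": 0.2, "dz": 0, "fingers": 230}, {"ax": 0, "ay": 0, "az": -1, "dx": 0, "dy": 0.2, "dz": 0, "fingers": 230}, {"ax": 0, "ay": 0, "az": 0, "dx": 0, "dy": 0, "dz": 0, "fingers": 230}, {"ax": 0, "ay": 0, "az": 0, "dx": 0, "dy": 0, "dz": 0, "fingers": 230}]}}

```text
clock: 21.85
eef_pos: [0.4468, 0.2311, 0.2875]
eef_rot: [-1.286, -0.906, -0.217]
wrist_force: [-0.5, 0.8, -0.8]
finger_gap: 0.0264
```

```bash
python3 - <<'E'
from h import *
st()
o=arm.observe();M=R.from_rotvec(o["eef_rot"]).as_matrix();m=o["eef_pos"]+.124*M[:,1];print("mid",m,"tilt",np.degrees(np.arccos(-M[2,1])),"dist",np.hypot(*(m[:2]-[.52,.269])),"low end",o["eef_pos"]+.213*M[:,1])
print("v",np.abs(o["joint_velocities"]).max())
for n in P:
  im=arm.get_image(n)
  for f in(.035,.213):
    r,c=proj(n,o["eef_pos"]+f*M[:,1]);print(n,f,round(r),round(c))
  cv2.imwrite(f"pics/f_{n}.png",im)
  print([(l,np.round(d[0]["location"]),round(d[0]["score"],2)) for l in("tube_red","bottle","tube_blue","tube_black") if (d:=arm.find_in(n,l))])
E
```

```text
t 21.85 pos [0.4468 0.2311 0.2875] az 27.26 y [ 0.607  0.314 -0.73 ] F [-0.5  0.8 -0.8] gap 0.0264 j [ 0.44  0.02  2.18  0.12  0.19 -0.14]
mid [0.52206493 0.26996658 0.19692045] tilt 43.08859653236969 dist 0.0022799595686172776 low end [0.57606848 0.29789623 0.1319239 ]
v 0.003509411308284404
side 0.035 128 158
side 0.213 148 188
[('tube_red', array([141., 174.]), 0.96), ('bottle', array([309., 371.]), 0.76), ('tube_blue', array([215., 279.]), 0.72), ('tube_black', array([203., 254.]), 0.63)]
top 0.035 278 121
top 0.213 222 114
[('tube_red', array([241., 120.]), 0.82), ('bottle', array([234., 412.]), 0.83), ('tube_blue', array([224., 285.]), 0.76), ('tube_black', array([232., 249.]), 0.55)]
```

View pics/f_side.png

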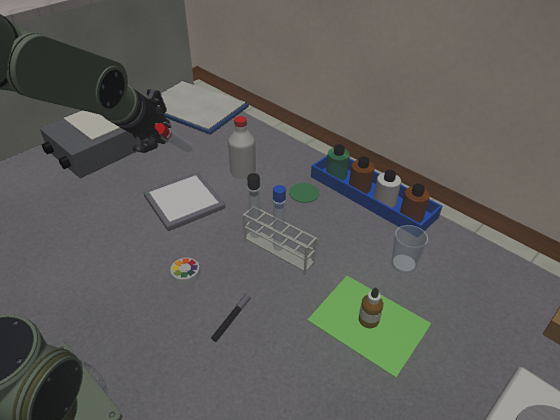

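View pics/f_top.png

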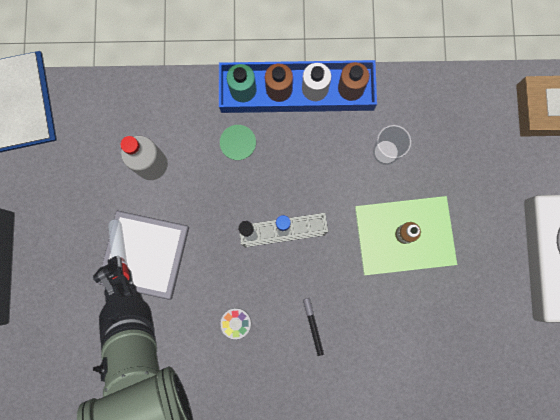

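```bash
python3 - <<'E'
from h import *
arm.job_done(); st()
E
```

```text
the job is handed in; nothing more can be done
the job is handed in; nothing more can be done
```

I moved the amber bottle from the light plate to near the middle of the green card and let go of it. I then drew the red-stoppered tube straight up out of the rack. I handed the job in at about 22 s, well inside 64 s, with the gripper still holding the tube slanted over the plate.

The last checks before handing in:
- **Tube:** it tilted 43° from upright, stopper up. By calculation from the gripper pose, its midpoint was about 2 mm from the plate centre and 0.197 m above the bench. The pictures agreed with that line.
- **Height over the plate:** the axis of its lower end was about 11 cm above the plate, slightly more than the 10 cm asked. I stopped there, just short of 45°, because one wrist joint was nearing its limit.
- **Grip:** the fingers were 26 mm apart on the stopper and the arm was still.
- **Rest of the bench:** the bottle stood upright on the card. Both pictures showed the blue and black tubes in the rack and nothing else moved.

One move was refused because its rows left out some fields; nothing moved, and I sent it again complete. The state could not be read after handing in, so the final second itself is not confirmed. No other check failed or disagreed.

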